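# Gauge a thumb screw and keep the one that turns

## Robot

A 6-joint arm with a two-finger parallel gripper is mounted at the origin on the work surface. World frame = base frame: x ahead of the robot, y to its left, z up, the work surface at z = 0. Lengths are in m, angles in rad, forces in N, time in s.
With the tool pointing down it reaches from about 0.3 to 0.775 m from the base axis. Payload 14.6 kg.
Tool frame: the origin (TCP) lies on the centre line of the jaws, within the pads' length; the fingertips stand 14 mm ahead of it and the grasp point (between the pads) lies 5 mm behind it; x points along the fingers, y is the direction in which the jaws open and shut, and the axes are right-handed (so a half turn about x gives the same grasp; the last joint's range is limited). The gripper opens to 94 mm and grips with 3 to 60 N. Pads are 16 mm wide; open, the fingers measure 119 mm over their backs; the gripper's body (75 mm by 177 mm) begins 78 mm behind the grasp point.
Start: joints at [1.236, 0.3, 1.521, -0, 1.321, -0.067], TCP at [0.146, 0.53, 0.219] pointing down, gripper open.
Joint ranges: [-3.03, 3.03], [-0.79, 2.21], [0.23, 2.52], [-1.04, 4.18], [0, 3.07], [-2.55, 2.55]. Speed limits (rad/s): [2.22, 2.22, 2.57, 3.14, 3.14, 3.14].

## Interface

Orientations are given as [roll, pitch, yaw] about the fixed x, y, z axes, in that order (R = Rz(yaw) Ry(pitch) Rx(roll)).
In Python, from station import * gives the robot as it stands. The module is installed in compiled form; this text tells all that it offers.
- The arm moves only by the shell command python3 -m handwheel 'ROWS' [FORCE]. ROWS is JSON, a list of rows, each a list of 3 entries, a list of its own where there are three numbers: the shift along the tool's x, y, z in mm, then the turn about the tool's x in rad, then the gripper command: -1 is fully open, 1 is shut, values between are in proportion. In form: [[[dx, dy, dz], spin, gripper], ...]. A call has exactly 5 rows; each row is the pose to reach, as a shift and turn from the pose measured when the call began, along the tool's axes at that moment; what a row does not reach only later rows make up. A row lasts 1/10 s, in which the tool goes at most 50 mm and 8.59 degrees, less where a joint would pass 70% of its speed; a pose out of reach is approached as far as the arm can. A call with a gripper value outside its range is refused whole. The fingers move at their own pace and stop on an object; FORCE is the grip in N (left out, the last holds). Time passes only in rows, so rows that repeat a pose let the fingers close, or fill a call up. It gives the time, the measured TCP pose, the force and the opening at its end, in the units of the state.
- get_obs(): the state, without advancing time (a new reading comes with each control period).
- camera(name): name is "scene" or "top" or "wrist"; returns (picture, depth): 400x640x3 uint8, blue, green, red; 400x640 float32, m along the optical axis (not along the pixel's ray), 0 where there is no reading.
- camera_info(name): a dict with "fx", "fy", "cx", "cy" (pixels), "extrinsics" (4x4, takes a point from camera to world coordinates). Camera axes: x right, y down, z forward; pixel columns grow to the right and rows downward; lengths in m; the calibration is good to about 2 mm. A picture is of the moment at which its call begins: read the wrist's pose just before it. camera_info takes no time and is no camera call; for the wrist camera it gives the pose at the moment of the call.
- hand_in(): hands the job in, once; it reports no verdict.
The state is a dict: "time_s": time; "qpos": joint angles; "joint_vel": joint speeds; "tau": joint torques, N m; "ee_pos": TCP position; "eef_rot": TCP orientation; "force": force on the tool from outside, world axes, zero at the start; "moment": the same for the moment, N m; "grip_width": finger opening in m.
Only numpy, scipy, OpenCV 4.12 (cv2) and the standard library are available. Lean on these libraries where they do the work, as an engineer would, in place of code of your own. Each camera call takes 0.05 s, during which the arm holds its last target. There are 200 camera calls.

## Task

Two thumb screws have been started in the two gauge nuts on the bench. Leave the leaning, cross-threaded one and its nut untouched. Give the upright one a quarter turn in its nut, either way, to prove that it turns freely (its flat head then stands across the nut's oblong base instead of along it), then lift it straight out and put it in the square-cornered wooden tray to keep.

Things in the scene. Friction and masses are not known exactly. Their poses are not given: they have to be found in the camera images.
- screw (a point): Good loose steel thumb screw, upright in its nut, 0.12 kg. Point: centre of its flat head, 36 mm long (own x), 10 thick (own y), 36 tall (own z); at the start own x is within 0.2 rad of the base's x. Pinch it across its thickness. Below it a 28 mm round collar, top 25 mm under the point, bottom (30 under) on the nut; 16 mm shank ends 46 mm under. Turns with little resistance, lifts straight out.
- nut_free: Gauge nut holding the good screw: dark steel hexagon, 46 mm across flats, on an oblong grey iron base plate 100 mm (own x) by 64 mm (own y) by 12 mm, fixed to the bench. Origin: centre of the base's underside, on the bench; the nut is centred on it, top 40 mm up, with a vertical 22 mm bore.
- nut_jam: A second gauge nut with the same base, sizes and origin, fixed to the bench, with a like thumb screw jammed in it: that one leans about 17 degrees and stands about 11 mm proud of the nut, its top about 100 mm above the bench. Not to be touched.
- tray_in (a point): Keeping tray: open oblong pale wooden tray, 150 mm (own x) by 130 mm (own y) outside, 32 mm high, walls 6 mm thick, fixed to the bench. Point: centre of its inner floor, about 6 mm above the bench; the rim is 26 mm above it; z up.
Mind the look-alikes: they are no part of the job. Of the things that look like the part that bears tray_in, the middle-sized one is meant. Leave any green or orange look-alike of the part that bears screw alone.

How it is judged:
On the way:
1. the upright screw is turned across its nut's base while still seated in the nut (angle between the x axis of screw and the y axis of nut_free, either way round below 0.65 rad and horizontal distance between screw and nut_free below 0.02 m and z of screw in the frame of nut_free below 0.078 m), for 0.2 s.
At the end, for the whole second after the job is handed in: The good thumb screw, after its quarter turn in the nut (head within 37 degrees of square across the base, still seated), lies or stands released and at rest inside the wooden tray: the centre of its head within the walls and less than 55 mm above the tray's floor (x of screw in the frame of tray_in between -0.072 and 0.072 m and y of screw in the frame of tray_in between -0.062 and 0.062 m and z of screw in the frame of tray_in below 0.055 m and linear speed of thumb below 0.03 m/s); the robot touches nothing.
It fails at once if the jammed screw or its nut is touched with more than 3 N (contact force between any of the fingers, the arm, thumb and nut_jam above 3 N).
It also fails if it takes over 40 s, if anything falls off the work surface, if the arm or the gripper's body presses on something with over 40 N, if the wrist force passes 120 N, or if a joint passes its speed limit or range.

## Working session

There is one attempt and no reset: what is moved stays moved. The work goes in short steps, Python scripts to look and compute and a shell command to move; the robot and the scene stay as the last step left them, time stands still between calls to the robot, and variables do not carry over. Pictures are saved under pics/ and viewed, about 8 in all and at most 12, crops included, and the job is handed in when it is done.

```bash
mkdir -p pics
cat > h.py <<'E'
from station import *
import numpy as np, cv2
def snap(n,f):
    info=camera_info(n); im,d=camera(n); cv2.imwrite(f'pics/{f}.png',im); np.savez(f'{f}.npz',im=im,d=d,E=np.array(info["extrinsics"]),K=[info[k] for k in("fx","fy","cx","cy")])
def pt(f,u,v,z=None):
    a=np.load(f'{f}.npz');fx,fy,cx,cy=a['K'];E=a['E']
    r=np.array([(u-cx)/fx,(v-cy)/fy,1])
    if z is None: s=a['d'][int(v),int(u)]
    else: s=(z-E[2,3])/(E[:3,:3]@r)[2]
    return E[:3,:3]@r*s+E[:3,3]
E
python3 - <<'E'
from h import *
o=get_obs();print({k:np.round(v,3) for k,v in o.items()})
snap("top","top0");snap("scene","sc0")
E
```

```text
{'time_s': np.float64(0.0), 'qpos': array([ 1.236,  0.3  ,  1.522, -0.   ,  1.321, -0.067]), 'joint_vel': array([-0.001, -0.001,  0.001, -0.003, -0.001, -0.002]), 'tau': array([-4.0000e-03, -5.3179e+01, -3.5274e+01,  7.1000e-02,  2.4000e-02,
       -0.0000e+00]), 'ee_pos': array([0.145, 0.53 , 0.219]), 'eef_rot': array([-1.62 ,  1.57 , -1.888]), 'force': array([-0.109,  1.028,  0.35 ]), 'moment': array([-0.022,  0.037, -0.019]), 'grip_width': np.float64(0.094)}
```

View pics/top0.png

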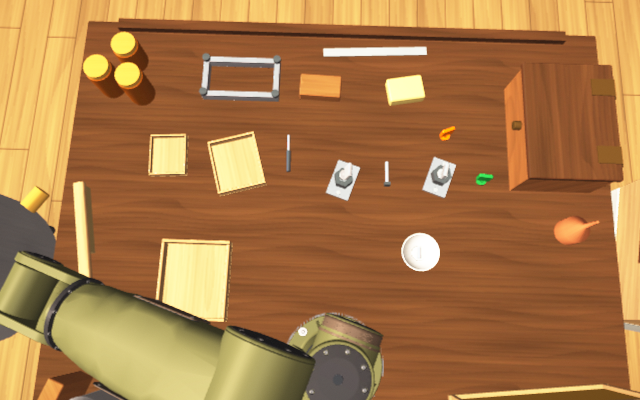

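View pics/sc0.png

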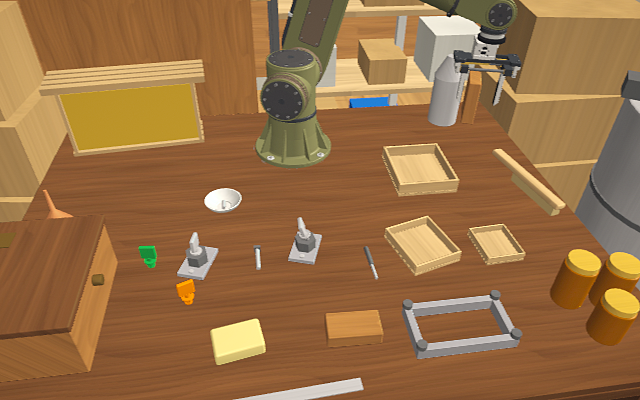

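The top view shows two nuts at about (343,180) and (439,177), and trays at (168,155) small, (237,163) middle and (195,280) large. Next I'll enlarge the two nuts.

Run:
```python
from h import *
t=cv2.imread('pics/top0.png');s=cv2.imread('pics/sc0.png')
r=lambda im,x,y,w,h,k:cv2.resize(im[y:y+h,x:x+w],None,fx=k,fy=k,interpolation=cv2.INTER_CUBIC)
a=np.hstack([r(t,320,150,50,55,8),r(t,415,150,50,55,8)])
cv2.imwrite('pics/c1.png',a)
b=np.hstack([r(s,170,220,60,65,6),r(s,275,205,60,65,6)])
b=cv2.resize(b,None,fx=800/720,fy=800/720)
cv2.imwrite('pics/c2.png',b)
for n,u,v in[('nutL',343,178),('nutR',440,174),('baseLcorner',332,192),('tray',237,163),('tr_c',211,150),('tr_c',254,135),('tr_c',264,181),('tr_c',222,192),('small',168,155),('large',195,280)]:
    print(n,np.round(pt('top0',u,v),4))
```

```text
nutL [ 0.473  -0.016   0.0615]
nutR [ 0.4971 -0.275   0.0437]
baseLcorner [0.4472 0.0106 0.01  ]
tray [0.5216 0.2738 0.0081]
tr_c [0.5498 0.3433 0.0293]
tr_c [0.5957 0.2284 0.0318]
tr_c [0.4665 0.1941 0.0315]
tr_c [0.433  0.3046 0.0301]
small [0.539 0.466 0.007]
large [0.1999 0.3629 0.006 ]
```

View pics/c1.png

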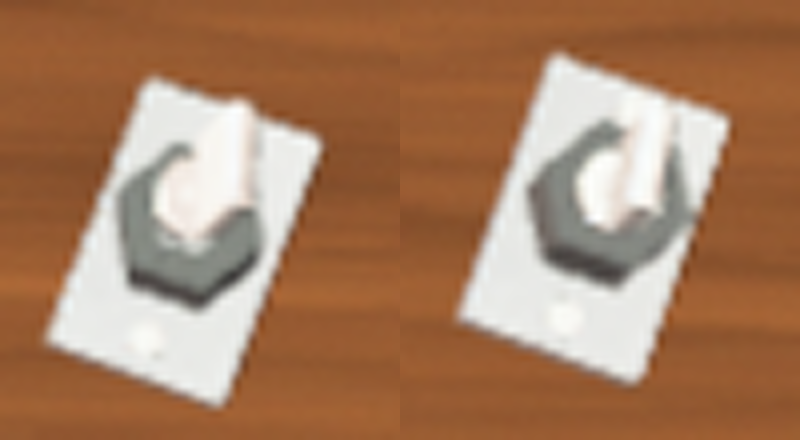

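View pics/c2.png

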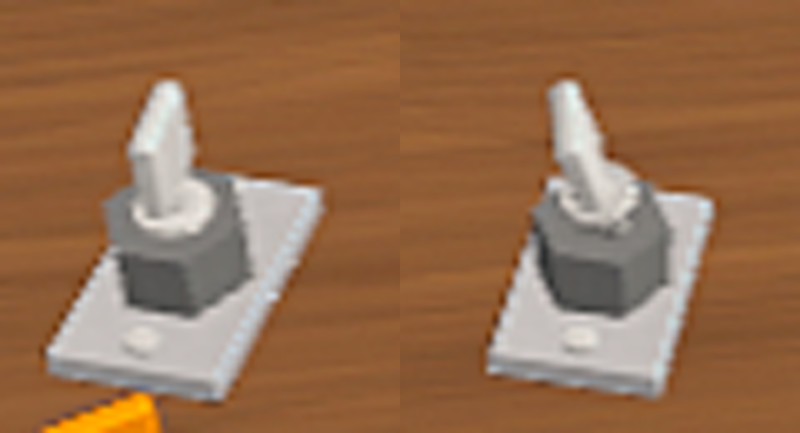

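Upper crops show the top view and lower ones the scene view. The screw at top (440,177), next to the green and orange look-alikes, stands upright. The one at top (343,180) leans and stands proud of its nut. Next: fit the base plate, head and tray.

```bash
cat >> h.py <<'E'
def cloud(f):
    a=np.load(f'{f}.npz');fx,fy,cx,cy=a['K'];E=a['E'];d=a['d'];v,u=np.mgrid[:400,:640]
    P=np.stack([(u-cx)/fx*d,(v-cy)/fy*d,d],-1)@E[:3,:3].T+E[:3,3]
    return P[d>0]
def fit(P):
    c=P.mean(0);w,V=np.linalg.eigh(np.cov((P-c)[:,:2].T));return c,np.degrees(np.arctan2(V[1,1],V[0,1])),np.sqrt(w)
E
python3 - <<'E'
from h import *
for n,px in [('R',[(434.4,156.9),(456.2,164.75),(445,198.1),(422.25,190)]),('L',[(338.9,159.6),(360.3,167.6),(348,200.8),(325.9,193)])]:
    c=np.array([pt('top0',u,v,.012) for u,v in px])
    e=c[0]-c[3]+c[1]-c[2];w=c[0]-c[1]+c[3]-c[2]
    print(n,c.mean(0).round(4),'len',np.linalg.norm(e)/2,'wid',np.linalg.norm(w)/2,'ang',np.degrees(np.arctan2(e[1],e[0])),np.degrees(np.arctan2(w[1],w[0])))
c=np.array([pt('top0',u,v,.032) for u,v in[(208,149),(253.5,133),(265.5,182),(220,194)]])
print('tray',c.round(3),c.mean(0),np.linalg.norm(np.diff(c,axis=0),axis=1))
for f in('top0','sc0'):
    P=cloud(f)
    for n,x,y in(('R',.49,-.27),('L',.48,-.015)):
        Q=P[(np.hypot(P[:,0]-x,P[:,1]-y)<.07)&(P[:,2]>.05)]
        print(f,n,len(Q),Q[:,2].max() if len(Q) else 0)
        H=Q[(Q[:,2]>.055)]
        if len(H)>4: print(fit(H),H.min(0),H.max(0))
        B=P[(np.hypot(P[:,0]-x,P[:,1]-y)<.08)&(P[:,2]>.007)&(P[:,2]<.017)]
        print('base',fit(B)[0])
E
```

```text
R [ 0.4971 -0.2813  0.012 ] len 0.1009362827654958 wid 0.0636656410967152 ang -19.650846704010284 71.05189321599289
L [ 0.4809 -0.0193  0.012 ] len 0.10040233590329367 wid 0.06302096461057125 ang -18.943242948025777 71.08743503737138
tray [[0.552 0.351 0.032]
 [0.601 0.23  0.032]
 [0.464 0.19  0.032]
 [0.427 0.309 0.032]] [0.51085345 0.270034   0.032     ] [0.1307739  0.14344751 0.12489695]
top0 R 92 0.09393913734021764
(array([ 0.4959815 , -0.27927121,  0.08020249]), np.float64(169.25769384278254), array([0.0031261 , 0.01070089])) [ 0.48014668 -0.28917781  0.05508162] [ 0.51506554 -0.27302763  0.09393914]
base [ 0.49256803 -0.27690616  0.01198093]
top0 L 141 0.10252435570395213
(array([ 0.48440822, -0.02406595,  0.08104142]), np.float64(167.66006009197935), array([0.00719873, 0.0104794 ])) [ 0.46725172 -0.03704139  0.05563125] [ 0.50511011 -0.00801482  0.10252436]
base [ 0.47468541 -0.01692187  0.01184832]
sc0 R 141 0.09046237140614621
(array([ 0.50647046, -0.28020284,  0.07634489]), np.float64(164.72628646854992), array([0.00295756, 0.01124598])) [ 0.48219907 -0.28840073  0.05501888] [ 0.51994217 -0.27331127  0.09046237]
base [ 0.51844215 -0.27957896  0.01185127]
sc0 L 159 0.10083351576618171
(array([ 0.4933745 , -0.02503393,  0.07976071]), np.float64(163.21064891587358), array([0.00717701, 0.01123103])) [ 0.47167696 -0.03639662  0.05500359] [ 0.5091626  -0.007466    0.10083352]
base [ 0.50436505 -0.02125318  0.01176595]
```

Nut R checks out: base 101 x 64 mm at (0.497,-0.281), x-axis at -19.3°, and the head top is about 0.09. The jam nut's top at 0.101 also matches. Next, tool axes and the shift to above the screw.

```bash
cat >> h.py <<'E'
from scipy.spatial.transform import Rotation as Ro
def go(target,head=None):
    o=get_obs();R=Ro.from_euler('xyz',o['eef_rot']).as_matrix();p=np.array(o['ee_pos'])
    print('t',round(float(o['time_s']),2),'p',p.round(4),'toolx',R[:,0].round(3),'yhead',np.degrees(np.arctan2(R[1,1],R[0,1])).round(1),'q',np.round(o['qpos'],2),'w',round(float(o['grip_width']),4),'F',np.round(o['force'],1))
    print('shift mm',(R.T@(np.array(target)-p)*1000).round(1))
    if head is not None:
        print('spin',[(-np.radians((h-np.degrees(np.arctan2(R[1,1],R[0,1]))+180)%360-0)+0).round(3) for h in(head,)], 'raw deg', head-np.degrees(np.arctan2(R[1,1],R[0,1])))
E
python3 - <<'E'
from h import *
go([.45,.2,.22],77);go([.45,-.2,.25],77)
E
```

```text
t 0.1 p [0.1455 0.5302 0.219 ] toolx [-0.    -0.001 -1.   ] yhead 74.7 q [ 1.24  0.3   1.52 -0.    1.32 -0.07] w 0.0942 F [ 0.4  0.5 -0.5]
shift mm [  -0.8 -237.8  381.1]
spin [np.float64(-3.182)] raw deg 2.34340012068094
t 0.1 p [0.1455 0.5302 0.219 ] toolx [-0.    -0.001 -1.   ] yhead 74.7 q [ 1.24  0.3   1.52 -0.    1.32 -0.07] w 0.0942 F [ 0.4  0.5 -0.5]
shift mm [ -30.4 -623.6  486.9]
spin [np.float64(-3.182)] raw deg 2.34340012068094
```

```bash
python3 -m handwheel '[[[-6,-26,42],0,-1],[[-12,-52,84],0,-1],[[-18,-78,126],0,-1],[[-24,-104,168],0,-1],[[-30,-130,210],0,-1]]' 20; python3 -c "
from h import *
go([.45,.1,.25]);go([.497,-.28,.22])"
```

```text
time_s: 0.6
ee_pos: [0.3144, 0.3476, 0.2492]
eef_rot: [-1.727, 1.57, -1.994]
force: [0.3, 0.1, -0.3]
grip_width: 0.094
t 0.6 p [0.3144 0.3476 0.2492] toolx [-0.001 -0.001 -1.   ] yhead 74.7 q [ 0.76  0.09  1.7  -0.    1.35 -0.55] w 0.094 F [ 0.3  0.1 -0.3]
shift mm [  -0.6 -202.9  196.2]
t 0.6 p [0.3144 0.3476 0.2492] toolx [-0.001 -0.001 -1.   ] yhead 74.7 q [ 0.76  0.09  1.7  -0.    1.35 -0.55] w 0.094 F [ 0.3  0.1 -0.3]
shift mm [  29.8 -557.   342. ]
```

```bash
python3 -m handwheel '[[[0,-42,26],0,-1],[[0,-84,52],0,-1],[[0,-126,78],0,-1],[[0,-168,104],0,-1],[[0,-210,130],0,-1]]'; python3 -m handwheel '[[[0,-42,26],0,-1],[[0,-84,52],0,-1],[[0,-126,78],0,-1],[[0,-168,104],0,-1],[[0,-210,130],0,-1]]'; python3 -c "
from h import *
go([.497,-.28,.20])"
```

```text
time_s: 1.1
ee_pos: [0.3843, 0.1087, 0.2494]
eef_rot: [-1.563, 1.57, -1.83]
force: [0.8, 0.5, 0.1]
grip_width: 0.0939
time_s: 1.6
ee_pos: [0.4542, -0.1303, 0.2496]
eef_rot: [-1.594, 1.57, -1.861]
force: [0.2, 0.7, -0.4]
grip_width: 0.094
t 1.6 p [ 0.4542 -0.1303  0.2496] toolx [-0.    -0.001 -1.   ] yhead 74.7 q [-0.36  0.1   1.69 -0.    1.35 -1.66] w 0.094 F [ 0.2  0.7 -0.4]
shift mm [  49.7 -133.    80.9]
```

```bash
python3 -m handwheel '[[[12,-40,25],0,-1],[[25,-80,50],0,-1],[[40,-115,70],0,-1],[[50,-133,81],0,-1],[[50,-133,81],0,-1]]'
python3 - <<'E'
from h import *
go([.497,-.28,.067]);snap("wrist","w0");snap("top","t1");snap("scene","s1")
for f in('w0','s1','t1'):
    P=cloud(f);Q=P[(np.hypot(P[:,0]-.497,P[:,1]+.28)<.03)]
    for lo,hi in((.052,.1),(.08,.1)):
        H=Q[(Q[:,2]>lo)&(Q[:,2]<hi)]
        if len(H)>5: print(f,lo,len(H),fit(H),H.min(0).round(4),H.max(0).round(4))
E
```

```text
time_s: 2.1
ee_pos: [0.4965, -0.2819, 0.1973]
eef_rot: [-3.118, 1.567, 2.895]
force: [-0.3, 0.1, 0.1]
grip_width: 0.094
t 2.1 p [ 0.4965 -0.2819  0.1973] toolx [-0.003  0.001 -1.   ] yhead 74.5 q [-0.58  0.37  1.49 -0.    1.29 -1.88] w 0.094 F [-0.3  0.1  0.1]
shift mm [130.3   1.9   0.4]
w0 0.052 360 (array([ 0.49612105, -0.27649734,  0.08446146]), np.float64(167.44794204075768), array([0.00289123, 0.01079679])) [ 0.481  -0.2848  0.0524] [ 0.516  -0.2691  0.0895]
w0 0.08 314 (array([ 0.4978352 , -0.27683636,  0.08726018]), np.float64(167.6415387138495), array([0.00280463, 0.01022748])) [ 0.481  -0.2848  0.08  ] [ 0.516  -0.2694  0.0895]
s1 0.052 139 (array([ 0.50595143, -0.28016062,  0.07529406]), np.float64(164.6623844201106), array([0.00299514, 0.01094815])) [ 0.4823 -0.2893  0.0524] [ 0.5194 -0.2736  0.0904]
s1 0.08 64 (array([ 0.50231731, -0.2803198 ,  0.08561061]), np.float64(166.82894092241057), array([0.00315861, 0.01084709])) [ 0.4823 -0.2886  0.0803] [ 0.5188 -0.2736  0.0904]
```

View pics/w0.png

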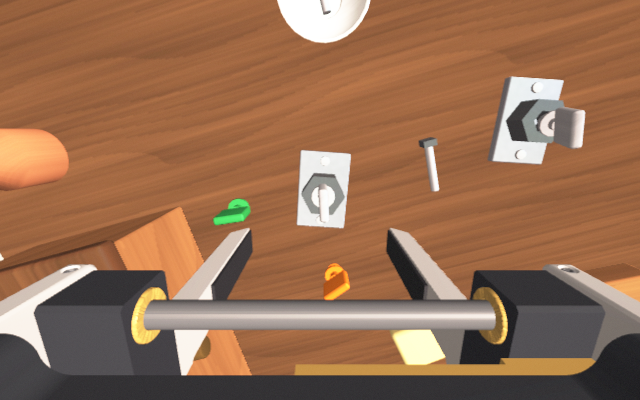

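The wrist view shows the upright screw at (323,200) between the jaws. Green (233,212) and orange (336,282) stand clear of them, and the jam nut is far right at (540,122). The head is at (0.498,-0.279), heading -12.5°, so I descend with a -0.05 spin.

```bash
python3 -m handwheel '[[[30,2,1],-0.05,-0.5],[[65,2,1],-0.05,-0.5],[[100,2,1],-0.05,-0.5],[[120,2,1],-0.05,-0.5],[[130,2,1],-0.05,-0.5]]' 15;  python3 -c "
from h import *
go([.498,-.279,.067])"
```

```text
time_s: 2.75
ee_pos: [0.4983, -0.2765, 0.0691]
eef_rot: [-2.834, 1.569, -3.05]
force: [0.2, 0.1, -0.3]
grip_width: 0.0706
t 2.75 p [ 0.4983 -0.2765  0.0691] toolx [-0.001 -0.    -1.   ] yhead 77.6 q [-0.57  0.51  1.6  -0.    1.03 -1.92] w 0.0706 F [ 0.2  0.1 -0.3]
shift mm [ 2.1 -2.5  0.3]
```

```bash
python3 -m handwheel '[[[2,-2.5,0],0,-0.3],[[2,-2.5,0],0,0.3],[[2,-2.5,0],0,1],[[2,-2.5,0],0,1],[[2,-2.5,0],0,1]]' 15; python3 -m handwheel '[[[0,0,0],0,1],[[0,0,0],0,1],[[0,0,0],0,1],[[0,0,0],0,1],[[0,0,0],0,1]]' 15;  python3 -c "
from h import *
go([.498,-.279,.067])"
```

```text
time_s: 3.25
ee_pos: [0.498, -0.2791, 0.0678]
eef_rot: [-1.949, 1.57, -2.165]
force: [0.4, 0.2, 0.1]
grip_width: 0.0336
time_s: 3.75
ee_pos: [0.4981, -0.279, 0.0679]
eef_rot: [-1.788, 1.57, -2.004]
force: [0.1, 2.0, 3.1]
grip_width: 0.0099
t 3.75 p [ 0.4981 -0.279   0.0679] toolx [-0.    -0.001 -1.   ] yhead 77.6 q [-0.57  0.51  1.6  -0.    1.03 -1.93] w 0.0099 F [0.1 2.  3.1]
shift mm [ 0.9 -0.1 -0.1]
```

```bash
python3 -m handwheel '[[[0,0,0],0.12,1],[[0,0,0],0.24,1],[[0,0,0],0.36,1],[[0,0,0],0.48,1],[[0,0,0],0.6,1]]' ; python3 -m handwheel '[[[0,0,0],0.12,1],[[0,0,0],0.24,1],[[0,0,0],0.36,1],[[0,0,0],0.48,1],[[0,0,0],0.6,1]]';  python3 -c "
from h import *
go([.498,-.279,.068])"
```

```text
time_s: 4.25
ee_pos: [0.4981, -0.2791, 0.068]
eef_rot: [-0.743, 1.57, -1.564]
force: [1.1, 0.4, 2.2]
grip_width: 0.0101
time_s: 4.75
ee_pos: [0.4982, -0.2793, 0.068]
eef_rot: [-0.038, 1.57, -1.464]
force: [-0.4, -0.8, 1.2]
grip_width: 0.01
t 4.75 p [ 0.4982 -0.2793  0.068 ] toolx [ 0.    -0.001 -1.   ] yhead 8.3 q [-0.57  0.51  1.6  -0.    1.03 -0.72] w 0.01 F [-0.4 -0.8  1.2]
shift mm [-0.  -0.1 -0.3]
```

```bash
python3 -m handwheel '[[[0,0,0],0.12,1],[[0,0,0],0.24,1],[[0,0,0],0.36,1],[[0,0,0],0.46,1],[[0,0,0],0.46,1]]' ; python3 -m handwheel '[[[0,0,0],0,1],[[0,0,0],0,1],[[0,0,0],0,1],[[0,0,0],0,1],[[0,0,0],0,1]]';  python3 - <<'E'
from h import *
go([.498,-.279,.068]);snap("wrist","w1");snap("scene","s2")
a=cv2.imread('pics/w1.png');b=cv2.imread('pics/s2.png')
cv2.imwrite('pics/c3.png',np.hstack([cv2.resize(a[150:300,220:420],(400,300)),cv2.resize(b[160:310,120:320],(400,300))]))
P=cloud('s2');H=P[(np.hypot(P[:,0]-.497,P[:,1]+.28)<.022)&(P[:,2]>.042)&(P[:,2]<.06)];print(len(H),fit(H),H.max(0))
E
```

```text
time_s: 5.25
ee_pos: [0.4982, -0.2795, 0.0679]
eef_rot: [0.425, 1.569, -1.462]
force: [0.1, 1.0, 2.0]
grip_width: 0.0101
time_s: 5.75
ee_pos: [0.4982, -0.2795, 0.068]
eef_rot: [0.472, 1.569, -1.415]
force: [1.0, 0.5, 1.3]
grip_width: 0.0101
t 5.75 p [ 0.4982 -0.2795  0.068 ] toolx [ 0.    -0.002 -1.   ] yhead -18.1 q [-0.57  0.51  1.6  -0.    1.03 -0.26] w 0.0101 F [1.  0.5 1.3]
shift mm [-0.  -0.4 -0.4]
66 (array([ 0.50526768, -0.28127167,  0.04662353]), np.float64(83.26152004627986), array([0.00474258, 0.00884441])) [ 0.51563468 -0.26557234  0.05957677]
```

View pics/c3.png

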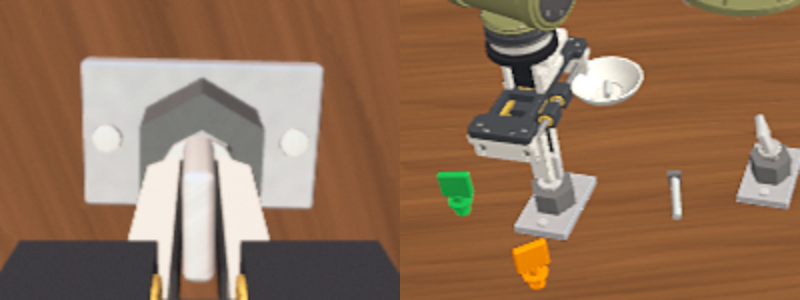

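The wrist crop shows the head clamped by both fingers at about (198,215), square across the oblong base, collar seated. Now the lift straight up.

```bash
python3 -m handwheel '[[[0,0,0],0,1],[[-10,0,0],0,1],[[-20,0,0],0,1],[[-30,0,0],0,1],[[-40,0,0],0,1]]' 25; python3 -m handwheel '[[[-25,0,0],0,1],[[-50,0,0],0,1],[[-75,0,0],0,1],[[-95,0,0],0,1],[[-110,0,0],0,1]]';  python3 - <<'E'
from h import *
go([.515,.27,.22]);snap("scene","s3");snap("wrist","w3")
P=cloud('top0');m=(abs(P[:,0]-.51)<.1)&(abs(P[:,1]-.27)<.1)
H=P[m&(P[:,2]>.024)&(P[:,2]<.038)];print(cv2.minAreaRect(H[:,:2].astype(np.float32)))
b=cv2.imread('pics/s3.png');a=cv2.imread('pics/w3.png')
cv2.imwrite('pics/c4.png',np.hstack([cv2.resize(a[150:350,220:420],(400,400)),cv2.resize(b[100:300,120:320],(400,400))]))
E
```

```text
time_s: 6.35
ee_pos: [0.4982, -0.2796, 0.1092]
eef_rot: [0.63, 1.569, -1.257]
force: [0.7, -0.1, -0.5]
grip_width: 0.0098
time_s: 6.85
ee_pos: [0.4982, -0.2795, 0.2215]
eef_rot: [0.926, 1.567, -0.961]
force: [-0.8, -0.2, -1.3]
grip_width: 0.0101
t 6.85 p [ 0.4982 -0.2795  0.2215] toolx [ 0.002 -0.003 -1.   ] yhead -18.1 q [-0.57  0.34  1.46 -0.    1.34 -0.26] w 0.0101 F [-0.8 -0.2 -1.3]
shift mm [-2.000e-01 -1.551e+02 -5.274e+02]
((0.5174941420555115, 0.2724202871322632), (0.15228711068630219, 0.13025419414043427), 15.772518157958984)
```

View pics/c4.png

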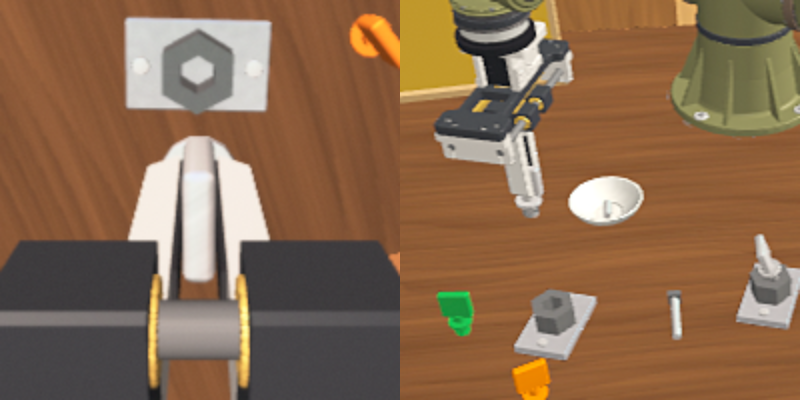

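The nut at (198,70) is empty and the screw hangs in the jaws. The tray fit is 152x130 mm at (0.5175,0.272), so it is the middle-sized one. Next, the carry over to it.

```bash
python3 -m handwheel '[[[0,-14,-47],0,1],[[0,-28,-94],0,1],[[0,-42,-141],0,1],[[0,-56,-188],0,1],[[0,-70,-235],0,1]]'; python3 -m handwheel '[[[0,-14,-47],0,1],[[0,-28,-94],0,1],[[0,-42,-141],0,1],[[0,-56,-188],0,1],[[0,-70,-235],0,1]]';  python3 -c "
from h import *
go([.517,.272,.12])"
```

```text
time_s: 7.45
ee_pos: [0.5046, -0.0328, 0.2203]
eef_rot: [0.987, 1.565, -0.9]
force: [1.2, -0.4, -1.4]
grip_width: 0.0098
time_s: 7.95
ee_pos: [0.5107, 0.2143, 0.2188]
eef_rot: [0.853, 1.565, -1.035]
force: [0.9, 0.5, -2.3]
grip_width: 0.01
t 7.95 p [0.5107 0.2143 0.2188] toolx [ 0.003 -0.005 -1.   ] yhead -18.1 q [ 0.33  0.31  1.51 -0.01  1.32  0.65] w 0.01 F [ 0.9  0.5 -2.3]
shift mm [ 98.5 -12.4 -57.2]
```

```bash
python3 -m handwheel '[[[15,-6,-30],0,1],[[40,-12,-57],0,1],[[65,-12,-57],0,1],[[85,-12,-57],0,1],[[98,-12,-57],0,1]]'; python3 -m handwheel '[[[0,0,0],0,1],[[0,0,0],0,1],[[0,0,0],0,1],[[0,0,0],0,1],[[0,0,0],0,1]]';  python3 -c "
from h import *
go([.517,.272,.051])"
```

```text
time_s: 8.45
ee_pos: [0.5164, 0.2716, 0.1182]
eef_rot: [0.346, 1.565, -1.542]
force: [0.1, 0.1, -1.3]
grip_width: 0.0101
time_s: 8.95
ee_pos: [0.5167, 0.2716, 0.1189]
eef_rot: [0.538, 1.565, -1.349]
force: [-0.0, 0.0, -2.1]
grip_width: 0.0102
t 8.95 p [0.5167 0.2716 0.1189] toolx [ 0.001 -0.005 -1.   ] yhead -18.1 q [ 0.42  0.47  1.53 -0.01  1.14  0.74] w 0.0102 F [-0.   0.  -2.1]
shift mm [67.9 -0.  -0.8]
```

```bash
python3 -m handwheel '[[[20,0,0],0,1],[[40,0,0],0,1],[[55,0,0],0,1],[[62,0,0],0,1],[[66,0,0],0,1]]'; python3 -m handwheel '[[[1,0,0],0,1],[[2,0,0],0,1],[[2,0,0],0,1],[[2,0,0],0,1],[[2,0,0],0,1]]';  python3 -c "
from h import *
go([.517,.272,.05])"
```

```text
time_s: 9.45
ee_pos: [0.5168, 0.2712, 0.0526]
eef_rot: [0.489, 1.565, -1.399]
force: [0.1, -0.6, -1.0]
grip_width: 0.0101
time_s: 9.95
ee_pos: [0.5169, 0.2713, 0.0509]
eef_rot: [0.576, 1.565, -1.311]
force: [-0.3, 0.2, -2.7]
grip_width: 0.0099
t 9.95 p [0.5169 0.2713 0.0509] toolx [ 0.001 -0.005 -1.   ] yhead -18.1 q [ 0.42  0.56  1.57 -0.01  1.01  0.74] w 0.0099 F [-0.3  0.2 -2.7]
shift mm [ 0.9 -0.2 -0.7]
```

Close to the floor (about 1 mm). Release gently, then withdraw.

```bash
python3 -m handwheel '[[[1,0,0],0,0.7],[[1,0,0],0,0.5],[[1,0,0],0,0.3],[[1,0,0],0,0],[[1,0,0],0,0]]'; python3 -m handwheel '[[[0,0,0],0,0],[[0,0,0],0,0],[[-15,0,0],0,0],[[-40,0,0],0,0],[[-65,0,0],0,0]]';python3 -m handwheel '[[[-30,0,0],0,0],[[-60,0,0],0,0],[[-90,0,0],0,0],[[-100,0,0],0,0],[[-100,0,0],0,0]]'
python3 - <<'E'
from h import *
go([.517,.272,.05]);snap("wrist","w4");snap("scene","s4")
b=cv2.imread('pics/s4.png');a=cv2.imread('pics/w4.png')
cv2.imwrite('pics/c5.png',np.hstack([cv2.resize(a[50:350,170:470],(400,400)),cv2.resize(b[100:300,320:520],(400,400))]))
for f in('s4','w4'):
    P=cloud(f)-[.5175,.2724,.006];c,s=np.cos(.275),np.sin(.275);x=P[:,0]*c+P[:,1]*s;y=-P[:,0]*s+P[:,1]*c
    m=(abs(x)<.067)&(abs(y)<.057)&(P[:,2]>.008)&(P[:,2]<.075);print(f,m.sum(),[(v[m].min().round(3),v[m].max().round(3)) for v in(x,y,P[:,2])])
E
```

```text
time_s: 10.45
ee_pos: [0.5169, 0.2713, 0.0499]
eef_rot: [0.591, 1.565, -1.296]
force: [-0.1, 0.2, -0.6]
grip_width: 0.0426
time_s: 10.95
ee_pos: [0.5168, 0.2716, 0.1167]
eef_rot: [0.594, 1.565, -1.293]
force: [0.2, -0.2, -0.5]
grip_width: 0.0469
time_s: 11.45
ee_pos: [0.517, 0.2723, 0.2184]
eef_rot: [1.124, 1.565, -0.764]
force: [-0.3, 0.2, -0.0]
grip_width: 0.0471
t 11.45 p [0.517  0.2723 0.2184] toolx [ 0.004 -0.004 -1.   ] yhead -18.1 q [ 0.42  0.38  1.42 -0.01  1.34  0.74] w 0.0471 F [-0.3  0.2 -0. ]
shift mm [ 1.684e+02 -8.000e-01 -1.000e-01]
s4 299 [(np.float64(-0.067), np.float64(0.041)), (np.float64(-0.055), np.float64(0.057)), (np.float64(0.008), np.float64(0.066))]
w4 1219 [(np.float64(-0.067), np.float64(0.067)), (np.float64(-0.057), np.float64(0.057)), (np.float64(0.008), np.float64(0.066))]
```

View pics/c5.png

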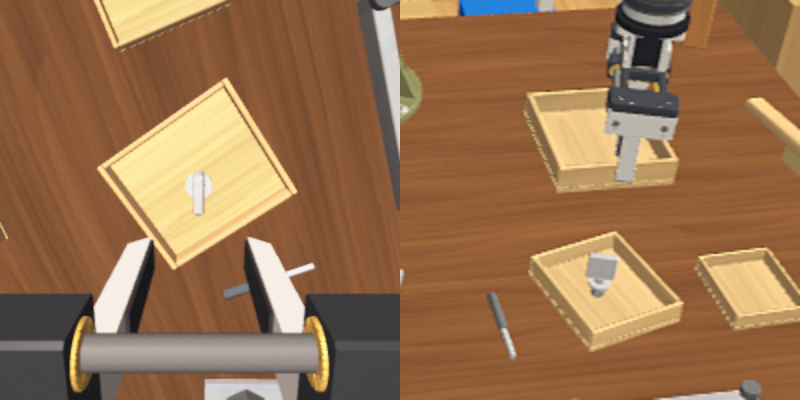

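The screw stands in the middle of the tray at about (198,190) in the wrist crop, clear of the walls. The fingers are well away from it. Its top is 66 mm above the floor, which puts the head centre at about 48 mm, under the 55 mm limit.

```bash
python3 -m handwheel '[[[0,0,0],0,0],[[0,0,0],0,0],[[0,0,0],0,0],[[0,0,0],0,0],[[0,0,0],0,0]]'
python3 - <<'E'
from h import *
snap("scene","s5")
a=cv2.imread('pics/s4.png');b=cv2.imread('pics/s5.png')
print(cv2.absdiff(a,b)[215:280,380:465].max(), np.round(get_obs()['joint_vel'],3))
print(hand_in())
E
```

```text
time_s: 12.05
ee_pos: [0.5163, 0.2719, 0.2154]
eef_rot: [0.314, 1.565, -1.573]
force: [-1.2, -0.2, -0.2]
grip_width: 0.0472
5 [-0.    -0.    -0.    -0.001  0.002 -0.   ]
the job is handed in; nothing more can be done
None
```

The job is handed in: the upright screw got its quarter turn, was lifted straight out, and now stands released in the middle-sized wooden tray. It took about 12 s of the 40 s allowed.

- **Turn:** I turned the screw about 96° while it was still seated. Its head ended within a few degrees of square across the base and was held there for more than 0.5 s. The measured force stayed at about 4 N or less.
- **Placing:** The tray measured 152 x 130 mm, which matches the middle-sized one. The screw stands upright near its centre, with the head centre about 48 mm above the floor, under the 55 mm limit. That height comes from the depth picture, which put the head top at 66 mm where the given sizes predict 64 mm.
- **Rest and clearance:** Two pictures taken about 0.6 s apart showed no movement of the screw before hand-in. The gripper was clear, about 0.2 m above the bench.
- **Jammed screw:** I never went near it or its nut except to pass overhead, with the carried screw about 70 mm above it.

No check failed. Position estimates for the screw head from the three cameras differed by up to about 3 mm in y, but the grip closed on it cleanly.

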